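# Square a tube rack into a clamping nest and hold the cam at full lift

### The arm

A 6-joint arm with a two-finger parallel gripper is mounted at the origin on a cart in front of the work surface, level with it; the furniture and walls round the work are solid. World frame = base frame: x ahead of the robot, y to its left, z up, the work surface at z = 0. Lengths are in m, angles in rad, forces in N, time in s.
With the tool pointing down it reaches from about 0.3 to 0.775 m from the base axis. Payload 14.6 kg.
Tool frame: the origin (TCP) lies at the very end of the fingers, on their centre line; the grasp point (between the pads) lies 19 mm behind it; z points along the fingers, y is the direction in which the jaws open and shut (so a half turn about z gives the same grasp; the last joint's range is limited). The gripper opens to 85 mm and grips with 20 to 120 N. Pads are 22 mm wide; open, the fingers measure 114 mm over their backs; the gripper's body (76 mm by 85 mm) begins 54 mm behind the grasp point. The pads swing forward as they close: fully open they stand 13 mm farther back than shut.
Start: joints at [1.059, 0.3, 1.521, -0, 1.321, -0.067], TCP at [0.237, 0.496, 0.231] pointing down, gripper open.
Joint ranges: [-3.03, 3.03], [-0.79, 2.21], [0.23, 2.52], [-1.04, 4.18], [0, 3.07], [-2.55, 2.55]. Speed limits (rad/s): [2.22, 2.22, 2.57, 3.14, 3.14, 3.14].

### API

Orientations are given as a 3x3 rotation matrix whose columns are the frame's x, y, z axes.
In Python, from bench import bot gives the robot as it stands.
- The arm moves only by the tool jog_arm, never from a script. Its argument "steps" is one flat list of numbers, 7 for each row, row after row: the opening, from 0 (shut) to 1 (fully open), then the shift along the tool's x, y, z in mm, then the turn, a rotation vector about the tool's x, y, z in degrees. A call has 1 to 8 rows; each row is the pose to reach, as a shift and turn from the pose commanded when the call began, along the tool's axes at that moment; what a row does not reach only later rows make up. A row lasts 1/10 s, in which the tool goes at most 50 mm and 8.59 degrees, less where a joint would pass 70% of its speed; a pose out of reach is approached as far as the arm can. A call with a gripper value outside its range is refused whole. The fingers move at their own pace and stop on an object; "grip_force" is the grip in N (left out, the last holds). Time passes only in rows, so rows that repeat a pose let the fingers close. It gives the time, the measured TCP pose, the force and the opening at its end, in the units of the state.
- bot.read_state(): the state, without advancing time (a new reading comes with each control period).
- bot.get_image(name): name is "scene" or "side" or "wrist"; returns a dict with "image" (384x512x3 uint8, red, green, blue), "range_z" (384x512 float32, m along the optical axis (not along the pixel's ray), 0 where there is no reading), "camera_matrix" (3x3 intrinsics, pixels), "k1" (the pictures are not rectified: a ray, as slopes to the right and down, at radius r is drawn at 1 + k1 r^2 times it, then the intrinsics apply), "rvec" (rotation vector, rad) and "tvec" (3), from world to camera coordinates, as OpenCV has them; the wrist camera has in their place "mount" (4x4, takes a point from camera to tool coordinates, whose origin is the TCP and whose axes are the flange's). Camera axes: x right, y down, z forward; pixel columns grow to the right and rows downward; lengths in m; the calibration is good to about 2 mm. A picture is of the moment at which its call begins: read the wrist's pose just before it.
- bot.job_done(): hands the job in, once; it reports no verdict.
The state is a dict: "clock": time; "q": joint angles; "joint_vel": joint speeds; "joint_torque": joint torques, N m; "position": TCP position; "orientation": TCP orientation; "ft_force": force on the tool from outside, world axes, zero at the start; "moment": the same for the moment, N m; "finger_gap": opening from 0.0 (shut) to 1.0 (fully open).
Only numpy, scipy, OpenCV 4.12 (cv2) and the standard library are available. Lean on these libraries where they do the work, as an engineer would, in place of code of your own. Each camera call takes 0.05 s, during which the arm holds its last target. There are 200 camera calls.

### The job

Push the loose orange tube rack along the aluminium plate until it sits square and flush in the corner of the two blue fences, leaving the cam lever open. Then swing the lever by its red knob, clockwise seen from above, until it lies over the red line on the plate: there the cam is at its highest lift and clamps the rack. A spring pulls the lever back, so finish while still holding it there, with the rack flush and clamped; do not disturb the beaker, timer, tape roll or tip box.

Things in the scene. Friction and masses are not known exactly. Their poses are not given: they have to be found in the camera images.
- nest_seat (a point): Centre of the place where the rack sits when flush, half-way up the rack, 20 mm above the worktop. Nest axes: x towards the blue back fence, y (left) towards the blue end fence, z up. From here the back fence's inner face is at x = +42.5 mm (y -103 to +115), the end fence's at y = +103 mm (x -170 to +54.5). Front and right are open but for the cam at the right. Place and yaw vary.
- nest: Fixed clamping nest: aluminium plate 6 mm thick, covering x -190 to +60 mm and y -225 to +120 mm from the origin, with two blue fences 12 mm thick, 30 mm high above the plate, and the cam. Origin on the worktop under point nest_seat, same axes.
- rack_center (a point): Centre, half-way up, of the loose orange 60-well tube rack, 206 x 85 x 28 mm, about 150 g. x axis along its 206 mm length (parallel to the nest's y when seated), z up. It starts flat on the plate, in front and a little right of its place. The way in: left to the end fence, then back along it past the cam; it slides easily. Flush: within 3 mm (4 before clamping) and 0.025 rad of its place.
- rack: The same orange rack; origin under its centre, on the plate.
- cam_lever (a joint): Angle of the cam lever about its vertical pivot: 0 = open, at its stop (the start), growing clockwise from above; 1.75 = highest lift, lever over the red line; end stop 2.25, where the lift is less again. A return spring (0.14 N m at 0, 0.35 N m at 1.75) pulls it back when let go; with the cam on the rack it takes about 6 to 9 N at the knob.
- cam_pivot (a point): Pivot axis of the cam, 41 mm above the worktop, at x = +20, y = -129.4 mm from nest_seat in nest axes. The lever (dark bar, 36 to 45 mm above the worktop) points 75 degrees clockwise from the nest's +x when open, 175 degrees clockwise (almost along -x) at highest lift.
- knob_center (a point): Middle of the upright round red knob at the lever's end, 75 mm from the pivot axis; 20 mm thick, 46 to 90 mm above the worktop (this point at 70 mm). It spins freely on the lever, so it can be gripped from above and led round without turning the gripper, or pushed sideways.
- cam_slide: Steel slide with pivot, cam, lever and knob; origin on the pivot axis, 6 mm above the worktop. Springs back up to 6 mm along nest -y; clamps with about 10 N. Brass cam disc: 40 mm across, 9 mm off-centre, 11 to 31 mm above the worktop; presses on the rack's right end. Open, it clears the seated rack by 8 mm and reaches forward to x = -9 mm from nest_seat.
- beaker: clear plastic beaker with transfer pipettes in it, 106 mm wide, 116 mm high, right of the work; bystander, leave alone; origin under its centre
- timer: small white bench timer, 64 x 62 x 19 mm, lying right of the work; bystander, leave alone; origin under its centre
- tape_roll: roll of cream tape, 61 mm across, 19 mm high, lying front right; bystander, leave alone; origin under its centre
- tip_box: clear and pink pipette-tip box, 131 x 97 x 64 mm, front right; bystander, leave alone; origin under its centre

How it is judged:
On the way:
1. the rack is square and flush in the fence corner (within 4 mm and 0.025 rad) while the lever is still open (under 0.3 rad) (x of rack_center in the frame of nest_seat between -0.004 and 0.004 m and y of rack_center in the frame of nest_seat between -0.004 and 0.004 m and z of rack_center in the frame of nest_seat between -0.004 and 0.004 m and angle between the x axis of rack_center and the y axis of nest_seat, either way round below 0.025 rad and value of joint cam_lever below 0.3 rad), for 0.2 s.
At the end, for the whole second after the job is handed in: The lever is held still by the fingers (more than 1 N) within 0.15 rad of highest lift (1.75 rad); the cam presses on the rack with more than 4 N; the rack lies flat, within 3 mm and 0.025 rad of flush with both fences, not touched by the robot (x of rack_center in the frame of nest_seat between -0.003 and 0.003 m and y of rack_center in the frame of nest_seat between -0.003 and 0.003 m and z of rack_center in the frame of nest_seat between -0.004 and 0.004 m and angle between the x axis of rack_center and the y axis of nest_seat, either way round below 0.025 rad and value of joint cam_lever between 1.6 and 1.9 rad and velocity of joint cam_lever between -0.1 and 0.1 rad/s and contact force between the fingers and cam_slide above 1 N and contact force between rack and cam_slide above 4 N and contact force between each of the arm, the fingers and rack below 0.5 N); the arm keeps its last pose, push and grip.
It fails at once if the beaker is moved more than 20 mm (distance of beaker from where it was at the start of the episode above 0.02 m).
It fails at once if the timer is moved more than 20 mm (distance of timer from where it was at the start of the episode above 0.02 m).
It fails at once if the tape roll is moved more than 20 mm (distance of tape_roll from where it was at the start of the episode above 0.02 m).
It fails at once if the tip box is moved more than 20 mm (distance of tip_box from where it was at the start of the episode above 0.02 m).
It also fails if it takes over 67 s, if anything falls off the work surface, if the arm or the gripper's body presses on something with over 40 N, if the wrist force passes 120 N, or if a joint passes its speed limit or range.

## Working session

There is one attempt and no reset: what is moved stays moved. The work goes in short steps, Python scripts to look and compute and a tool call to move; the robot and the scene stay as the last step left them, time stands still between calls to the robot, and variables do not carry over. Pictures are saved under pics/ and viewed, about 8 in all and at most 12, crops included, and the job is handed in when it is done.

Besides the shell and the picture viewer there is one more tool, called after "Request:" in YAML: its name, and indented under it one key for each argument. jog_arm: Moves the arm, as the interface text tells. Its arguments: {"type":"object","properties":{"steps":{"type":"array"},"grip_force":{"type":"number"}},"required":["steps"]}

```bash
ls; mkdir -p pics
cat > h.py <<'E'
import numpy as np, cv2
from bench import bot
def grab(n,fn=None):
    s=bot.read_state(); d=bot.get_image(n)
    if fn: cv2.imwrite('pics/'+fn, d['image'][:,:,::-1])
    if 'mount' in d:
        T=np.eye(4);T[:3,:3]=np.array(s['orientation']).reshape(3,3);T[:3,3]=s['position']
        d['c2w']=T@np.array(d['mount'])
    else:
        R=cv2.Rodrigues(np.array(d['rvec'],float))[0];t=np.array(d['tvec'],float).ravel()
        M=np.eye(4);M[:3,:3]=R.T;M[:3,3]=-R.T@t;d['c2w']=M
    return d
def cloud(d):
    z=d['range_z'];h,w=z.shape
    u,v=np.meshgrid(np.arange(w,dtype=np.float64),np.arange(h,dtype=np.float64))
    K=np.array(d['camera_matrix'],float);k1=float(d['k1'])
    p=cv2.undistortPoints(np.stack([u.ravel(),v.ravel()],1)[:,None],K,np.array([k1,0,0,0.]))[:,0].reshape(h,w,2)
    P=np.dstack([p*z[...,None],z])
    return P@d['c2w'][:3,:3].T+d['c2w'][:3,3]
E
python3 - <<'E'
from h import *
s=bot.read_state(); print({k:np.round(v,3).tolist() for k,v in s.items()})
ims=[]
for n in ['scene','side','wrist']:
    d=grab(n); np.savez(n+'0.npz',P=cloud(d),im=d['image'],c2w=d['c2w']); ims.append(d['image'])
    print(n,np.round(d['c2w'],3).tolist(),d['k1'],np.count_nonzero(d['range_z'])/d['range_z'].size)
    cv2.imwrite(f'pics/{n}0.png',d['image'][:,:,::-1])
cv2.imwrite('pics/all0.png',cv2.resize(np.vstack([np.hstack(ims[:2]),np.hstack([ims[2],ims[2]*0])])[:,:,::-1],(800,600)))
E
```

```text
pics
{'clock': 0.0, 'q': [1.059, 0.3, 1.522, -0.0, 1.321, -0.067], 'joint_vel': [0.0, 0.001, -0.0, 0.001, 0.0, 0.001], 'joint_torque': [-0.002, -54.35, -36.179, -0.0, 0.004, 0.0], 'position': [0.237, 0.496, 0.231], 'orientation': [[-0.903, 0.43, -0.001], [0.43, 0.903, -0.001], [0.0, -0.001, -1.0]], 'ft_force': [0.269, -0.413, 0.944], 'moment': [-0.044, -0.016, 0.01], 'finger_gap': 1.003}
scene [[0.8, -0.423, 0.425, -0.102], [-0.599, -0.586, 0.546, -0.96], [0.018, -0.691, -0.722, 1.083], [0.0, 0.0, 0.0, 1.0]] -0.11000434799727865 0.9960072835286459
side [[-0.998, -0.047, 0.043, 0.46], [-0.063, 0.638, -0.767, 0.652], [0.009, -0.768, -0.64, 0.807], [0.0, 0.0, 0.0, 1.0]] 0.02956227093104704 0.995880126953125
wrist [[0.43, 0.86, 0.276, 0.165], [0.903, -0.408, -0.133, 0.53], [-0.001, 0.307, -0.952, 0.372], [0.0, 0.0, 0.0, 1.0]] -0.012385374584269445 0.9961395263671875
```

View pics/all0.png

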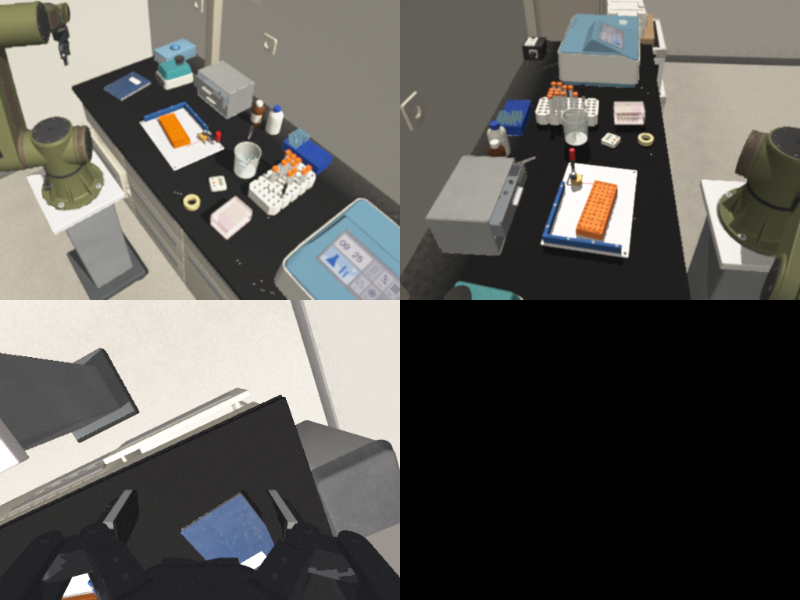

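The scene and side views show the white plate with blue fences, with the rack about 25 px to 40 px off its corner. The red knob is at about (218,137) in scene and (572,155) in side. The wrist view doesn't show the nest yet. Next I'll measure by colour in both clouds.

Run:
```python
from h import *
for n in ['scene','side']:
    f=np.load(n+'0.npz');P=f['P'];hsv=cv2.cvtColor(f['im'],cv2.COLOR_RGB2HSV).astype(int)
    H,S,V=hsv[...,0],hsv[...,1],hsv[...,2]
    reg=(P[...,0]>0.25)&(P[...,0]<0.85)&(P[...,1]>-.3)&(P[...,1]<.5)&(P[...,2]>-.01)&(P[...,2]<.11)
    print(n)
    for c,m in dict(white=(S<60)&(V>150)&(P[...,2]<.02),blue=(H>100)&(H<120)&(S>150),orange=(H>5)&(H<16)&(S>180),red=((H<4)|(H>175))&(S>150)).items():
        m=m&reg
        mm=cv2.morphologyEx(m.astype(np.uint8),cv2.MORPH_OPEN,np.ones((2,2)))
        k,l,st,ce=cv2.connectedComponentsWithStats(mm)
        for i in np.argsort(-st[1:,4])[:3]+1:
            if st[i,4]<12: continue
            Q=P[l==i]; zt=Q[:,2]; r=cv2.minAreaRect((Q[:,:2]*1000).astype(np.float32))
            print(c,st[i].tolist(),'med',Q.mean(0).round(3),'z',np.percentile(zt,[5,50,95]).round(3),'rect',np.round(r[0],1),np.round(r[1],1),round(r[2],2))
```

```text
scene
white [180, 139, 108, 80, 3178] med [ 0.49  -0.065  0.01 ] z [0.002 0.007 0.011] rect [ 323. -446.] [1288.   347.7] 65.48
white [212, 102, 37, 14, 124] med [0.726 0.295 0.007] z [-0.001  0.005  0.014] rect [716.1 280.5] [158.2 147.3] 55.23
white [167, 101, 15, 9, 81] med [0.543 0.438 0.024] z [0.006 0.01  0.015] rect [ 243.  -243.7] [1589.    57.4] 66.32
blue [185, 132, 54, 23, 279] med [0.536 0.131 0.029] z [0.012 0.026 0.038] rect [ 192.  -362.9] [1316.7  195.6] 55.3
blue [251, 150, 10, 10, 49] med [ 0.624 -0.022  0.035] z [0.028 0.036 0.042] rect [628.7  -9.7] [93.1 23.9] 65.66
blue [240, 138, 10, 10, 43] med [0.631 0.056 0.035] z [0.028 0.036 0.039] rect [633.3  56. ] [61.4 13.7] 84.06
orange [210, 164, 26, 25, 111] med [ 0.451 -0.055  0.041] z [0.023 0.032 0.038] rect [ 215.7 -482.4] [1144.5   81.3] 60.39
orange [205, 155, 7, 8, 24] med [0.447 0.02  0.077] z [0.027 0.033 0.041] rect [ 194.8 -441.2] [1195.3   19.8] 61.13
orange [330, 142, 5, 4, 12] med [ 0.845 -0.182  0.087] z [0.081 0.088 0.091] rect [ 845.2 -182.3] [13.9  9.6] 8.01
red [277, 168, 7, 13, 81] med [ 0.617 -0
[... 407 characters left out ...]
5.6 572.4] 19.5
blue [247, 311, 36, 12, 178] med [0.465 0.153 0.027] z [0.014 0.027 0.037] rect [464.8 152.2] [ 7.  75.8] 83.16
blue [190, 266, 12, 22, 120] med [0.629 0.067 0.039] z [0.021 0.034 0.037] rect [556.4 341. ] [ 29.8 651.1] 14.65
orange [227, 233, 51, 74, 1277] med [0.494 0.04  0.03 ] z [0.012 0.031 0.035] rect [503.5 281.2] [739.6 106.2] 88.56
orange [255, 239, 9, 9, 44] med [ 0.487 -0.055  0.031] z [0.024 0.032 0.034] rect [488.2 -54.5] [20.4 32.3] 3.36
orange [240, 278, 10, 6, 38] med [0.516 0.067 0.032] z [0.024 0.033 0.035] rect [517.2  65.3] [16.8 25.5] 68.78
red [217, 190, 9, 16, 128] med [ 0.6   -0.181  0.064] z [-0.002  0.067  0.09 ] rect [543.7 181.9] [ 22.7 955.3] 8.78
```

```bash
cat >> h.py <<'E'
from scipy.spatial.transform import Rotation as Ro
def plan(p,yaw,R0=None,p0=None):
    "shift (mm) and rotvec (deg) to reach TCP p, tool down; yaw = angle of tool y from world +y"
    s=bot.read_state();R0=np.array(s['orientation']);p0=np.array(s['position'])
    c,n=np.cos(yaw),np.sin(yaw)
    R=np.array([[-c,-n,0],[-n,c,0],[0,0,-1.]])
    print('clock',round(s['clock'],2),'shift',np.round(R0.T@(np.array(p)-p0)*1000,1),'rot',np.round(np.degrees(Ro.from_matrix(R0.T@R).as_rotvec()),2))
E
python3 -c "
from h import *
plan([.42,0,.30],0)
print(np.array(bot.get_image('wrist')['camera_matrix']))"
```

```text
clock 0.15 shift [-379.1 -369.2  -68.8] rot [-5.000e-02 -1.000e-02 -2.549e+01]
[[274.88205415   0.         255.95238944]
 [  0.         274.88205415 192.19407102]
 [  0.           0.           1.        ]]
```

Request:
jog_arm:
  steps: [1, -48, -46, -30, 0, 0, -4, 1, -95, -93, -60, 0, 0, -8, 1, -142, -139, -69, 0, 0, -12, 1, -190, -185, -69, 0, 0, -16, 1, -237, -231, -69, 0, 0, -20, 1, -284, -277, -69, 0, 0, -25.5, 1, -320, -312, -69, 0, 0, -25.5, 1, -350, -340, -69, 0, 0, -25.5]

```text
clock: 1.0
position: [0.3716, 0.1297, 0.2987]
orientation: [[-1.0, -0.001, 0.001], [-0.001, 1.0, 0.0], [-0.001, 0.0, -1.0]]
ft_force: [1.4, 0.6, -0.5]
finger_gap: 0.996
```

```bash
python3 -c "
from h import *
plan([.42,0,.30],0)"
```

```text
clock 1.0 shift [ -48.3 -129.7   -1.3] rot [0.01 0.04 0.04]
```

Request:
jog_arm:
  steps: [1, -13, -32, 0, 0, 0, 0, 1, -26, -65, 0, 0, 0, 0, 1, -40, -95, 0, 0, 0, 0, 1, -40, -95, 0, 0, 0, 0, 1, -40, -95, 0, 0, 0, 0]

```text
clock: 1.5
position: [0.4115, 0.0363, 0.2982]
orientation: [[-1.0, 0.001, -0.001], [0.001, 1.0, 0.0], [0.001, 0.0, -1.0]]
ft_force: [0.6, 0.8, 0.0]
finger_gap: 0.998
```

Run:
```python
from h import *
plan([.42,0,.30],0)
d=grab('wrist','w1.png'); np.savez('w1.npz',P=cloud(d),im=d['image'],c2w=d['c2w'])
```

```text
clock 1.5 shift [ -8.6 -36.3  -1.8] rot [ 0.01 -0.04 -0.07]
```

View pics/w1.png

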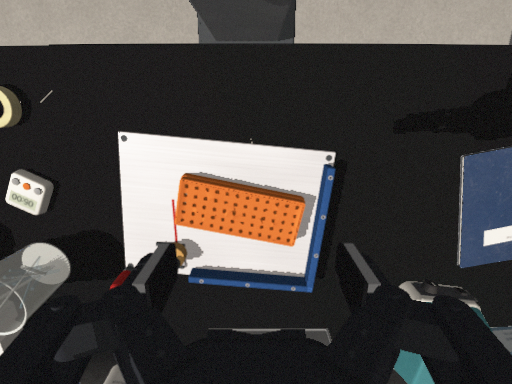

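The wrist view shows the plate's front corners at (122,133) and (335,152), and the fences at right and bottom. The rack's corners are (183,175), (303,198), (297,244) and (180,222), turned about 4° from the nest. The red line runs (173,200) to (176,238), with the knob near (122,277) partly behind the finger. Next I'll fit lines to the plate edges, fences and rack.

```bash
cat > fit.py <<'E'
from h import *
def hull_rect(mask,P,z0,d):
    # project mask pixels onto plane z=z0 using pixel rays
    c=d['c2w'][:3,3]; D=P-c; k=(z0-c[2])/D[...,2]; Q=c+D*k[...,None]
    return Q[mask]
def analyse(P,im,c2w,rack=True,nest=True):
    d={'c2w':c2w}
    hsv=cv2.cvtColor(im,cv2.COLOR_RGB2HSV).astype(int);H,S,V=hsv[...,0],hsv[...,1],hsv[...,2]
    reg=(P[...,0]>0.25)&(P[...,0]<0.85)&(P[...,1]>-.3)&(P[...,1]<.3)&(P[...,2]>-.01)&(P[...,2]<.11)
    big=lambda m:(lambda r:r[1]==1+np.argmax(r[2][1:,4]))(cv2.connectedComponentsWithStats(m.astype(np.uint8)))
    out={}
    if nest:
        # joint fit: blue fence-top points + white front/right edges
        bl=(H>98)&(H<122)&(S>120)&reg&(P[...,2]>.030)
        B=hull_rect(bl,P,.036,d)
        wh=big((S<70)&(V>120)&reg&(P[...,2]<.015)); W=hull_rect(wh,P,.006,d)
        r=cv2.minAreaRect((W[:,:2]*1000).astype(np.float32)); a=np.radians(r[2]); 
        a=(a+np.pi/4)%(np.pi/2)-np.pi/4
        from scipy.optimize import least_squares
        def edge(Q,yaw,ax,side):
            c,s=np.cos(yaw),np.sin(yaw); L=Q[:,:2]@np.array([[c,-s],[s,c]]) # world->nest rot
            o=1-ax; lo,hi=np.percentile(L[:,o],[10,90]); bins=np.linspace(lo,hi,25); e=[]
            for i in range(24):
                m=(L[:,o]>=bins[i])&(L[:,o]<bins[i+1])
                if m.sum()>3: e.append([L[m,o].mean(),np.sort(L[m,ax])[0 if side<0 else -1]])
            e=np.array(e); p=np.polyfit(e[:,0],e[:,1],1)
            for _ in range(3):
                rr=e[:,1]-np.polyval(p,e[:,0]); k=abs(rr)<max(.0015,1.5*np.median(abs(rr))); p=np.polyfit(e[k,0],e[k,1],1)
            return p[0],np.median(e[k,1]),np.std(e[k,1]-np.polyval(p,e[k,0]))
        for it in range(4):
            sf=edge(W,a,0,-1); sr=edge(W,a,1,-1)
            c,s=np.cos(a),np.sin(a); L=B[:,:2]@np.array([[c,-s],[s,c]])
            fx,ry=sf[1],sr[1]
            back=L[(L[:,0]>fx+.235)&(L[:,1]>ry+.14)&(L[:,1]<ry+.31)]; end=L[(L[:,1]>ry+.325)&(L[:,0]>fx+.03)&(L[:,0]<fx+.21)]
            pb=np.polyfit(back[:,1],back[:,0],1)[0] if len(back)>20 else np.nan; pe=np.polyfit(end[:,0],end[:,1],1)[0] if len(end)>20 else np.nan
            da=np.nanmean([-sf[0],sr[0],-pb,pe]); a+=da
            # yaw: x axis = (cos a, sin a)
        print('slopes front,right,back,end',np.round([sf[0],sr[0],pb,pe],4),'n',len(back),len(end))
        ox=[fx+.190,np.percentile(back[:,0],[3,97]).mean()-.0485 if len(back) else np.nan]
        oy=[ry+.225,np.percentile(end[:,1],[3,97]).mean()-.109 if len(end) else np.nan]
        print('nest yaw',round(a,4),'ox est',np.round(ox,4),'oy est',np.round(oy,4))
        x,y=np.nanmean(ox),np.nanmean(oy); out['nest']=(c*x-s*y,s*x+c*y,a); print('nest origin',np.round(out['nest'],4))
    if rack:
        og=big((H>3)&(H<17)&(S>150)&reg&(P[...,2]>.029)&(P[...,2]<.042))
        Q=hull_rect(og,P,.034,d); r=cv2.minAreaRect((Q[:,:2]*1000).astype(np.float32))
        bx=np.array(r[0]); w,h=r[1]; an=np.radians(r[2]); 
        if w>h: an+=np.pi/2   # direction of short axis
        an=(an+np.pi/2)%np.pi-np.pi/2
        out['rack']=(bx[0]/1000,bx[1]/1000,an); print('rack',np.round(out['rack'],4),'size',np.round(r[1],1),'z',np.median(P[og][:,2]).round(4))
    return out
def rel(n,k):
    c,s=np.cos(n[2]),np.sin(n[2]);dx,dy=k[0]-n[0],k[1]-n[1]
    return np.round([(c*dx+s*dy)*1000,(-s*dx+c*dy)*1000],1),round(k[2]-n[2],4)
E
python3 - <<'E'
from fit import *
f=np.load('w1.npz'); o=analyse(f['P'],f['im'],f['c2w']); print('rack in nest',rel(o['nest'],o['rack']))
E
```

```text
slopes front,right,back,end [-0.0013 -0.0012  0.0008  0.0007] n 346 656
nest yaw -0.0963 ox est [0.5767 0.5774] oy est [0.0829 0.0796]
nest origin [ 0.5822  0.0254 -0.0963]
rack [ 0.4973  0.0087 -0.2107] size [197.1  78.3] z 0.0318
rack in nest (array([-82.9, -24.8]), np.float64(-0.1144))fit.py:4: RuntimeWarning: divide by zero encountered in divide
  c=d['c2w'][:3,3]; D=P-c; k=(z0-c[2])/D[...,2]; Q=c+D*k[...,None]
fit.py:4: RuntimeWarning: invalid value encountered in multiply
  c=d['c2w'][:3,3]; D=P-c; k=(z0-c[2])/D[...,2]; Q=c+D*k[...,None]
```

```bash
cat >> h.py <<'E'
N=[.5822,.0254,-.0963]
def nw(x,y,z=0): 
    c,s=np.cos(N[2]),np.sin(N[2]);return [N[0]+c*x/1000-s*y/1000,N[1]+s*x/1000+c*y/1000,z/1000]
def wn(p):
    c,s=np.cos(N[2]),np.sin(N[2]);dx,dy=p[0]-N[0],p[1]-N[1]
    return np.round([(c*dx+s*dy)*1000,(-s*dx+c*dy)*1000,p[2]*1000],1)
E
python3 - <<'E'
from fit import *
plan(nw(-160,-25,60),N[2]); plan(nw(-160,-25,8),N[2])
f=np.load('w1.npz');P=f['P'];im=f['im']
for nm,(u,v) in dict(timer=(30,190),tape=(8,105),beaker=(45,262),knob=(122,277),line1=(173,202),line2=(176,238)).items(): print(nm,P[v,u].round(3),wn(P[v,u]))
E
```

```text
clock 1.55 shift [ -9.3 -21.  238.3] rot [ 0.01 -0.02  5.51]
clock 1.55 shift [ -9.3 -21.  290.3] rot [ 0.01 -0.02  5.51]
timer [ 0.465 -0.332  0.015] [ -82.7 -367.4   15.3]
tape [ 0.332 -0.331  0.017] [-214.6 -378.9   16.9]
beaker [ 0.582 -0.316  0.042] [  32.8 -340.    41.7]
knob [ 0.592 -0.176  0.068] [  29.6 -199.6   67.8]
line1 [ 0.489 -0.103  0.005] [ -80.4 -137.2    5.1]
line2 [ 0.556 -0.104  0.005] [ -13.5 -131.7    5.2]
```

Request:
jog_arm:
  steps: [1, -3, -7, 50, 0, 0, 2, 1, -6, -14, 100, 0, 0, 4, 1, -9, -21, 150, 0, 0, 5.5, 1, -9, -21, 200, 0, 0, 5.5, 1, -9, -21, 245, 0, 0, 5.5, 1, -9, -21, 275, 0, 0, 5.5, 1, -9, -21, 290, 0, 0, 5.5, 1, -9, -21, 290, 0, 0, 5.5]

```text
clock: 2.35
position: [0.4193, 0.0166, 0.0069]
orientation: [[-0.996, 0.094, -0.004], [0.094, 0.996, 0.0], [0.004, -0.0, -1.0]]
ft_force: [-0.1, 0.7, 0.6]
finger_gap: 0.998
```

Run:
```python
from h import *
s=bot.read_state();print(wn(s['position']),s['ft_force']);plan(nw(-126,-25,8),N[2])
```

```text
[-161.3  -24.5    6.9] [-0.1323675   0.7072665   0.55314385]
clock 2.35 shift [-35.3  -0.6  -1.2] rot [-0.01 -0.21  0.12]
```

Request:
jog_arm:
  steps: [1, -7, 0, 0, 0, 0, 0, 1, -13, 0, 0, 0, 0, 0, 1, -18, 0, 0, 0, 0, 0, 1, -23, 0, 0, 0, 0, 0, 1, -28, 0, 0, 0, 0, 0, 1, -33, 0, 0, 0, 0, 0, 1, -38, 0, 0, 0, 0, 0, 1, -38, 0, 0, 0, 0, 0]

```text
clock: 3.15
position: [0.459, 0.0119, 0.0085]
orientation: [[-0.995, 0.096, 0.001], [0.096, 0.995, -0.0], [-0.001, 0.0, -1.0]]
ft_force: [0.1, 0.4, 0.5]
finger_gap: 1.001
```

Run:
```python
from fit import *
s=bot.read_state();print(wn(s['position']),s['ft_force'])
ims=[]
for n in ['side','wrist']:
    d=grab(n); P=cloud(d); ims.append(d['image'])
    analyse(P,d['image'],d['c2w'],nest=False) and 0
cv2.imwrite('pics/p2.png',np.hstack([cv2.resize(ims[0][180:340,150:330],(455,404)),cv2.resize(ims[1],(345,404))])[:,:,::-1])
```

```text
[-121.3  -25.3    8.5] [0.05362489 0.38825971 0.52904417]
rack [ 0.511   0.0171 -0.1116] size [197.7  76.3] z 0.0328
rack [ 0.4856  0.009  -0.0947] size [97.2 34.9] z 0.0316fit.py:4: RuntimeWarning: divide by zero encountered in divide
  c=d['c2w'][:3,3]; D=P-c; k=(z0-c[2])/D[...,2]; Q=c+D*k[...,None]
fit.py:4: RuntimeWarning: invalid value encountered in multiply
  c=d['c2w'][:3,3]; D=P-c; k=(z0-c[2])/D[...,2]; Q=c+D*k[...,None]
```

View pics/p2.png

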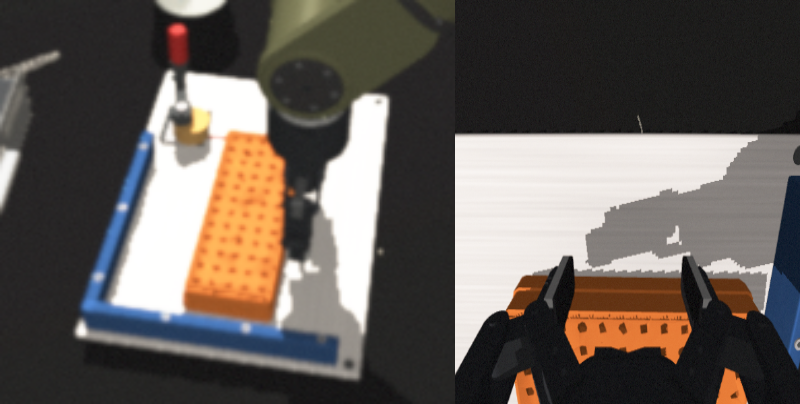

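The rack is now square, parallel to the back fence at about nest (-69,-20), with both fingers on its front face. Next I'll go round to its right end and push left with shut fingers.

Request:
jog_arm:
  steps: [1, 12, 0, 0, 0, 0, 0, 1, 15, 0, -45, 0, 0, 0, 0.5, 0, -30, -65, 0, 0, 0, 0, -20, -75, -65, 0, 0, 0, 0, -40, -115, -65, 0, 0, 0, 0, -53, -140, -65, 0, 0, 0, 0, -53, -140, -35, 0, 0, 0, 0, -53, -140, -8, 0, 0, 0]

```text
clock: 4.05
position: [0.4978, -0.1334, 0.0157]
orientation: [[-0.995, 0.097, 0.001], [0.097, 0.995, -0.0], [-0.001, -0.0, -1.0]]
ft_force: [0.7, 0.4, -0.8]
finger_gap: -0.003
```

Run:
```python
from fit import *
s=bot.read_state();print(wn(s['position']),s['finger_gap'],s['ft_force'])
d=grab('side');P=cloud(d);o=analyse(P,d['image'],d['c2w'],nest=True);print(rel(N,o['rack']))
```

```text
[ -68.7 -166.1   15.7] -0.0025691747924622664 [ 0.65949147  0.36675723 -0.77049002]
slopes front,right,back,end [ 0.0052  0.004  -0.0018 -0.0015] n 148 330
nest yaw -0.1039 ox est [0.5769 0.5774] oy est [0.0859 0.0903]
nest origin [ 0.5832  0.0279 -0.1039]
rack [ 0.5113  0.017  -0.1089] size [199.6  76.6] z 0.0326
(array([-69.7, -15.2]), np.float64(-0.0126))fit.py:4: RuntimeWarning: divide by zero encountered in divide
  c=d['c2w'][:3,3]; D=P-c; k=(z0-c[2])/D[...,2]; Q=c+D*k[...,None]
fit.py:4: RuntimeWarning: invalid value encountered in multiply
  c=d['c2w'][:3,3]; D=P-c; k=(z0-c[2])/D[...,2]; Q=c+D*k[...,None]
```

Request:
jog_arm:
  steps: [0, 0, 8, 0, 0, 0, 0, 0, 0, 16, 0, 0, 0, 0, 0, 0, 22, 0, 0, 0, 0, 0, 0, 28, 0, 0, 0, 0, 0, 0, 34, 0, 0, 0, 0, 0, 0, 38, 0, 0, 0, 0, 0, 0, 41, 0, 0, 0, 0, 0, 0, 41, 0, 0, 0, 0]

```text
clock: 4.9
position: [0.5017, -0.0913, 0.0164]
orientation: [[-0.995, 0.095, -0.0], [0.095, 0.995, 0.0], [0.0, 0.0, -1.0]]
ft_force: [-0.4, 0.2, 0.5]
finger_gap: -0.001
```

Request:
jog_arm:
  steps: [0, 0, 1, 0, 0, 0, 0, 0, 0, 2, 0, 0, 0, 0, 0, 0, 3, 0, 0, 0, 0]

```text
clock: 5.2
position: [0.5019, -0.0887, 0.0164]
orientation: [[-0.995, 0.096, -0.0], [0.096, 0.995, -0.0], [0.0, -0.0, -1.0]]
ft_force: [-0.1, -1.6, 0.3]
finger_gap: -0.002
```

Request:
jog_arm:
  steps: [0, 0, 1, 0, 0, 0, 0, 0, 0, 2, 0, 0, 0, 0, 0, 0, 3, 0, 0, 0, 0]

```text
clock: 5.5
position: [0.5022, -0.0856, 0.0164]
orientation: [[-0.995, 0.096, -0.0], [0.096, 0.995, 0.0], [0.0, 0.0, -1.0]]
ft_force: [0.4, -1.3, -0.6]
finger_gap: -0.002
```

```bash
python3 - 2>/dev/null <<'E'
from fit import *
s=bot.read_state();print(wn(s['position']),s['finger_gap'],s['ft_force'])
d=grab('side');P=cloud(d);o=analyse(P,d['image'],d['c2w'],nest=True);print(rel(o['nest'],o['rack']))
E
```

```text
[ -69.  -118.2   16.4] -0.002432970403387703 [ 0.44735919 -1.32772003 -0.61896222]
slopes front,right,back,end [ 0.0041  0.0097  0.0001 -0.0054] n 168 311
nest yaw -0.099 ox est [0.5763 0.5772] oy est [0.0845 0.0881]
nest origin [ 0.5825  0.0289 -0.099 ]
rack [ 0.5128  0.0343 -0.1057] size [202.1  76.9] z 0.0328
(array([-69.9,  -1.5]), np.float64(-0.0067))
```

Request:
jog_arm:
  steps: [0, 0, 1, 0, 0, 0, 0, 0, 0, 2, 0, 0, 0, 0, 0, 0, 2, 0, 0, 0, 0]

```text
clock: 5.85
position: [0.5025, -0.0838, 0.0165]
orientation: [[-0.995, 0.096, 0.0], [0.096, 0.995, -0.0], [-0.0, -0.0, -1.0]]
ft_force: [0.1, -2.6, -1.1]
finger_gap: -0.004
```

Request:
jog_arm:
  steps: [0, 0, 1, 0, 0, 0, 0, 0, 0, 2, 0, 0, 0, 0, 0, 0, 2, 0, 0, 0, 0]

```text
clock: 6.15
position: [0.5034, -0.0833, 0.0169]
orientation: [[-0.995, 0.096, 0.002], [0.096, 0.995, -0.003], [-0.002, -0.002, -1.0]]
ft_force: [1.2, -16.4, 0.0]
finger_gap: -0.001
```

Request:
jog_arm:
  steps: [0, 0, -8, 0, 0, 0, 0, 0, 0, -12, -45, 0, 0, 0, 0.5, 30, 10, -70, 0, 0, 0, 1, 55, 55, -70, 0, 0, 0, 1, 69, 95, -70, 0, 0, 0, 1, 69, 115, -60, 0, 0, 0, 1, 69, 115, -20, 0, 0, 0, 1, 69, 115, 8, 0, 0, 0]

```text
clock: 6.95
position: [0.4445, 0.0402, 0.0072]
orientation: [[-0.996, 0.094, 0.0], [0.094, 0.996, 0.0], [-0.0, 0.0, -1.0]]
ft_force: [0.2, 0.6, 0.5]
finger_gap: 0.992
```

```bash
python3 - 2>/dev/null <<'E'
from fit import *
s=bot.read_state();print(wn(s['position']),s['finger_gap'],s['ft_force'])
d=grab('side');P=cloud(d);o=analyse(P,d['image'],d['c2w'],nest=True);print(rel(o['nest'],o['rack']))
plan(nw(-75,0,8),N[2])
E
```

```text
[-138.5    1.4    7.2] 0.9919932939327402 [0.1888317  0.55826773 0.47866802]
slopes front,right,back,end [-0.0144  0.2946     nan -0.7198] n 0 57
nest yaw -0.547 ox est [0.6876    nan] oy est [0.2591 0.2619]
nest origin [ 0.7344 -0.0352 -0.547 ]
rack [ 0.5129  0.0369 -0.1034] size [195.2  76.3] z 0.0329
(array([-226.7,  -53.7]), np.float64(0.4436))
clock 7.0 shift [-65.5  -0.9  -4.7] rot [-0.02 -0.32  0.08]
```

Request:
jog_arm:
  steps: [1, -10, 0, 0, 0, 0, 0, 1, -17, 0, 0, 0, 0, 0, 1, -25, 0, 0, 0, 0, 0, 1, -33, 0, 0, 0, 0, 0, 1, -41, 0, 0, 0, 0, 0, 1, -49, 0, 0, 0, 0, 0, 1, -55, 0, 0, 0, 0, 0, 1, -55, 0, 0, 0, 0, 0]

```text
clock: 7.8
position: [0.5005, 0.034, 0.0085]
orientation: [[-0.995, 0.096, 0.001], [0.096, 0.995, -0.0], [-0.001, 0.0, -1.0]]
ft_force: [-0.8, 0.6, -0.1]
finger_gap: 1.002
```

```bash
python3 - 2>/dev/null <<'E'
from fit import *
s=bot.read_state();print(wn(s['position']),s['finger_gap'],s['ft_force'])
d=grab('side','s3.png');P=cloud(d);o=analyse(P,d['image'],d['c2w'],nest=False);print(rel(N,o['rack']))
cv2.imwrite('pics/p3.png',cv2.resize(d['image'][180:340,150:330],(630,560),interpolation=cv2.INTER_CUBIC)[:,:,::-1])
E
```

```text
[-82.2   0.7   8.5] 1.0016712726031427 [-0.76010487  0.60462741 -0.13564076]
rack [ 0.5523  0.0309 -0.0821] size [199.6  76.3] z 0.0328
(array([-30.3,   2.6]), np.float64(0.0142))
```

View pics/p3.png

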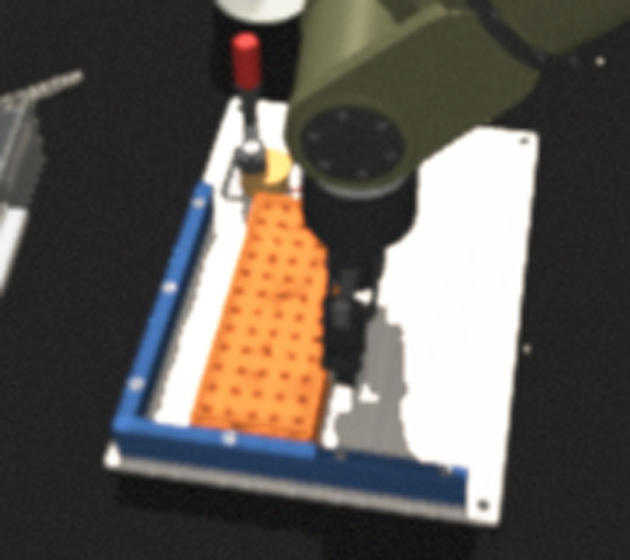

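The rack is at the end fence and about to pass the cam, with its right end clear of the brass cam at (275,170). I'll keep pushing back.

Request:
jog_arm:
  steps: [1, -6, 0, 0, 0, 0, 0, 1, -12, 0, 0, 0, 0, 0, 1, -17, 0, 0, 0, 0, 0, 1, -21, 0, 0, 0, 0, 0, 1, -24, 0, 0, 0, 0, 0, 1, -26, 0, 0, 0, 0, 0]

```text
clock: 8.45
position: [0.5258, 0.0316, 0.0084]
orientation: [[-0.995, 0.096, -0.0], [0.096, 0.995, 0.0], [0.0, 0.0, -1.0]]
ft_force: [-2.0, 0.1, 2.4]
finger_gap: 0.997
```

Request:
jog_arm:
  steps: [1, -1, 0, 0, 0, 0, 0, 1, -2, 0, 0, 0, 0, 0, 1, -2, 0, 0, 0, 0, 0]

```text
clock: 8.75
position: [0.5276, 0.0314, 0.0084]
orientation: [[-0.995, 0.096, 0.0], [0.096, 0.995, -0.0], [-0.0, 0.0, -1.0]]
ft_force: [-0.4, 0.4, -0.5]
finger_gap: 1.001
```

Request:
jog_arm:
  steps: [1, -1, 0, 0, 0, 0, 0, 1, -2, 0, 0, 0, 0, 0, 1, -2, 0, 0, 0, 0, 0]

```text
clock: 9.05
position: [0.5297, 0.0312, 0.0084]
orientation: [[-0.995, 0.096, 0.0], [0.096, 0.995, -0.0], [-0.0, 0.0, -1.0]]
ft_force: [-0.3, 0.3, -0.5]
finger_gap: 0.994
```

Request:
jog_arm:
  steps: [1, -1, 0, 0, 0, 0, 0, 1, -2, 0, 0, 0, 0, 0, 1, -2, 0, 0, 0, 0, 0]

```text
clock: 9.35
position: [0.5305, 0.0313, 0.0083]
orientation: [[-0.995, 0.096, -0.003], [0.096, 0.995, 0.0], [0.003, -0.0, -1.0]]
ft_force: [-10.4, 1.9, 8.3]
finger_gap: 0.995
```

```bash
python3 - 2>/dev/null <<'E'
from fit import *
s=bot.read_state();print(wn(s['position']),s['finger_gap'],s['ft_force'])
d=grab('side');P=cloud(d);o=analyse(P,d['image'],d['c2w'],nest=False);print(rel(N,o['rack']))
E
```

```text
[-52.1   0.9   8.3] 0.9952786915014521 [-10.36519341   1.92855607   8.25429927]
rack [ 0.5817  0.0291 -0.1005] size [197.2  79.2] z 0.0328
(array([-0.8,  3.6]), np.float64(-0.0042))
```

Request:
jog_arm:
  steps: [1, 8, 0, 0, 0, 0, 0, 1, 20, 0, -20, 0, 0, 0, 1, 40, 0, -60, 0, 0, 0, 1, 60, 0, -100, 0, 0, 0, 1, 80, 0, -140, 0, 0, 0, 1, 90, -10, -170, 0, 0, 0, 1, 90, -20, -180, 0, 0, 0, 1, 90, -20, -180, 0, 0, 0]

```text
clock: 10.2
position: [0.4405, 0.0189, 0.1894]
orientation: [[-0.995, 0.096, 0.003], [0.096, 0.995, -0.0], [-0.003, -0.0, -1.0]]
ft_force: [-1.0, 0.9, 0.8]
finger_gap: 1.001
```

```bash
python3 - 2>/dev/null <<'E'
from fit import *
s=bot.read_state();print(wn(s['position']))
d=grab('wrist','w4.png');P=cloud(d);o=analyse(P,d['image'],d['c2w']);print(rel(o['nest'],o['rack']))
np.savez('w4.npz',P=P,im=d['image'],c2w=d['c2w'])
E
```

```text
[-140.4  -20.1  189.4]
slopes front,right,back,end [0.0019 0.0007 0.002  0.0032] n 438 810
nest yaw -0.0943 ox est [0.5779 0.5774] oy est [0.0819 0.0786]
nest origin [ 0.5827  0.0256 -0.0943]
rack [ 0.5805  0.0252 -0.096 ] size [196.7  79.7] z 0.0317
(array([-2.1, -0.5]), np.float64(-0.0018))
```

View pics/w4.png

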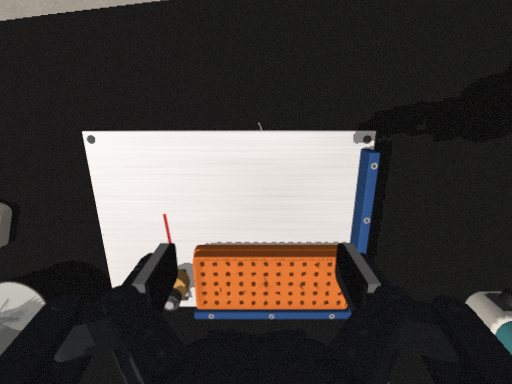

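The rack is flush along the back fence at row 310, with the red line at (165,215) to (170,245) free. The knob is hidden by the finger. I'll move to look at it from near.

Request:
jog_arm:
  steps: [1, -20, -40, 0, 0, 0, 0, 1, -45, -80, 10, 0, 0, 0, 1, -70, -120, 20, 0, 0, 0, 1, -95, -155, 30, 0, 0, 0, 1, -110, -180, 40, 0, 0, 0, 1, -110, -180, 40, 0, 0, 0, 1, -110, -180, 40, 0, 0, 0]

```text
clock: 10.95
position: [0.5318, -0.1697, 0.146]
orientation: [[-0.995, 0.096, -0.003], [0.096, 0.995, 0.001], [0.004, 0.001, -1.0]]
ft_force: [0.5, 1.1, 0.0]
finger_gap: 0.996
```

```bash
python3 - 2>/dev/null <<'E'
from fit import *
s=bot.read_state();print(wn(s['position']))
for n in ['wrist','side']:
    d=grab(n,f'k5{n}.png');P=cloud(d);im=d['image']
    hsv=cv2.cvtColor(im,cv2.COLOR_RGB2HSV).astype(int);H,S,V=hsv[...,0],hsv[...,1],hsv[...,2]
    m=((H<5)|(H>174))&(S>130)&(P[...,2]>.05)&(P[...,2]<.1)&(abs(P[...,0]-.6)<.06)&(abs(P[...,1]+.18)<.06)
    Q=P[m];N3=np.array([wn(q) for q in Q]);print(n,m.sum(),np.percentile(N3,[3,50,97],axis=0))
    # cylinder fit radius 10 (side points)
    from scipy.optimize import least_squares
    k=N3[(N3[:,2]<86)&(N3[:,2]>50)]
    c=d['c2w'][:3,3];v=np.array(wn(c))[:2]-k[:,:2].mean(0);v/=np.linalg.norm(v)
    r=least_squares(lambda p:np.hypot(k[:,0]-p[0],k[:,1]-p[1])-10,k[:,:2].mean(0)-8*v,loss='soft_l1',f_scale=1);print('centre',r.x,'n',len(k))
    t=N3[N3[:,2]>87]
    if len(t)>10: print('top',t.mean(0),len(t))
E
```

```text
[ -31.4 -199.1  146. ]
wrist 784 [[  29.7   -211.4     52.249]
 [  33.2   -202.4     81.5  ]
 [  44.7   -193.5     89.3  ]]
centre [  40.10010325 -202.46266789] n 492
top [  38.96984127 -202.4468254    88.46626984] 252
side 97 [[  29.5   -205.912   51.392]
 [  37.5   -193.      74.9  ]
 [  46.224 -188.728   90.124]]
centre [  38.35322176 -200.47049728] n 68
top [  39.05833333 -198.15         88.92083333] 24
```

View pics/k5wrist.png

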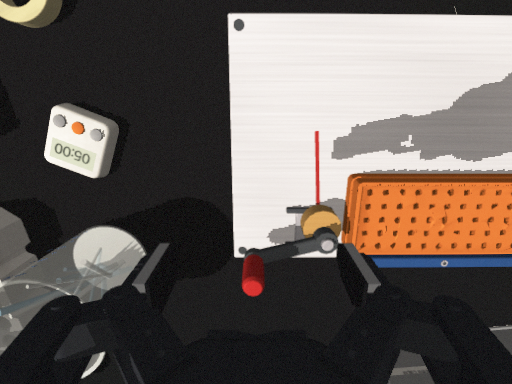

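The knob is at about (253,272) and its fitted nest position is (39.5,-202.4) mm, top at 89 mm, which agrees with nominal. The beaker is clear to the left. Now I'll grip it.

Request:
jog_arm:
  steps: [0.8, -30, -2, 0, 0, 0, 0, 0.8, -60, -3, 0, 0, 0, 0, 0.8, -71, -3, 20, 0, 0, 0, 0.8, -71, -3, 50, 0, 0, 0, 0.8, -71, -3, 75, 0, 0, 0, 0.8, -71, -3, 90, 0, 0, 0, 0.8, -71, -3, 90, 0, 0, 0]
  grip_force: 40

```text
clock: 11.75
position: [0.6019, -0.1787, 0.0568]
orientation: [[-0.995, 0.095, -0.003], [0.095, 0.995, 0.001], [0.003, 0.001, -1.0]]
ft_force: [-0.8, 0.4, 0.4]
finger_gap: 0.799
```

```bash
python3 - 2>/dev/null <<'E'
from h import *
s=bot.read_state();print(wn(s['position']),s['ft_force']);plan(nw(39.5,-202.3,55),N[2])
E
```

```text
[  39.2 -201.3   56.8] [-0.79684099  0.39108408  0.36592701]
clock 11.75 shift [-0.3 -1.   1.8] rot [ 0.04 -0.17  0.08]
```

Request:
jog_arm:
  steps: [0.3, 0, -1, 1, 0, 0, 0, 0, 0, -1, 1, 0, 0, 0, 0, 0, -1, 1, 0, 0, 0, 0, 0, -1, 1, 0, 0, 0, 0, 0, -1, 1, 0, 0, 0, 0, 0, -1, 1, 0, 0, 0]
  grip_force: 40

```text
clock: 12.35
position: [0.6032, -0.1802, 0.0585]
orientation: [[-0.995, 0.095, 0.002], [0.095, 0.995, 0.0], [-0.002, 0.001, -1.0]]
ft_force: [0.1, 6.3, 4.7]
finger_gap: 0.219
```

```bash
python3 - 2>/dev/null <<'E'
from h import *
s=bot.read_state();p=wn(s['position']);print(p,s['ft_force'])
for ph in np.r_[75:176:10,175,178]:
    a=np.radians(ph);x,y=20+75*np.cos(a),-129.4-75*np.sin(a)
    b=np.radians(75);x0,y0=20+75*np.cos(b),-129.4-75*np.sin(b)
    print(ph,'tool shift from 75:',round(-(x-x0),1),round(y-y0,1))
E
```

```text
[  40.7 -202.6   58.5] [0.14865041 6.25480272 4.69377738]
75 tool shift from 75: -0.0 0.0
85 tool shift from 75: 12.9 -2.3
95 tool shift from 75: 25.9 -2.3
105 tool shift from 75: 38.8 0.0
115 tool shift from 75: 51.1 4.5
125 tool shift from 75: 62.4 11.0
135 tool shift from 75: 72.4 19.4
145 tool shift from 75: 80.8 29.4
155 tool shift from 75: 87.4 40.7
165 tool shift from 75: 91.9 53.0
175 tool shift from 75: 94.1 65.9
175 tool shift from 75: 94.1 65.9
178 tool shift from 75: 94.4 69.8
```

Request:
jog_arm:
  steps: [0, 6, -1, 0, 0, 0, 0, 0, 13, -2, 0, 0, 0, 0, 0, 19, -2.5, 0, 0, 0, 0, 0, 26, -2.5, 0, 0, 0, 0, 0, 32, -1.5, 0, 0, 0, 0, 0, 39, 0, 0, 0, 0, 0, 0, 45, 2, 0, 0, 0, 0, 0, 51, 4.5, 0, 0, 0, 0]

```text
clock: 13.15
position: [0.5533, -0.171, 0.0586]
orientation: [[-0.995, 0.096, 0.004], [0.096, 0.995, -0.0], [-0.004, 0.0, -1.0]]
ft_force: [6.8, 4.6, 2.1]
finger_gap: 0.219
```

```bash
cat >> h.py <<'E'
def lev():
    s=bot.read_state();p=wn(s['position']);v=p[:2]-np.array([20,-129.4])
    c,n=np.cos(N[2]),np.sin(N[2]);f=np.array(s['ft_force'])
    print(p,'r',np.hypot(*v).round(1),'phi',np.degrees(np.arctan2(-v[1],v[0])).round(1),'F nest',np.round([c*f[0]+n*f[1],-n*f[0]+c*f[1],f[2]],1),round(s['finger_gap'],3))
E
python3 -c "
from h import *
lev()"
```

```text
[  -9.9 -198.3   58.6] r 75.1 phi 113.5 F nest [6.4 5.3 2.1] 0.219
```

Request:
jog_arm:
  steps: [0, 5, 2.5, 0, 0, 0, 0, 0, 10, 5.5, 0, 0, 0, 0, 0, 18, 11.5, 0, 0, 0, 0, 0, 26, 19, 0, 0, 0, 0, 0, 32, 27, 0, 0, 0, 0, 0, 37.5, 36, 0, 0, 0, 0, 0, 40.5, 43, 0, 0, 0, 0, 0, 40.5, 43, 0, 0, 0, 0]

```text
clock: 13.95
position: [0.5175, -0.1248, 0.0587]
orientation: [[-0.995, 0.095, 0.005], [0.095, 0.995, -0.002], [-0.005, -0.001, -1.0]]
ft_force: [6.1, -1.8, -0.2]
finger_gap: 0.22
```

```bash
python3 - 2>/dev/null <<'E'
from fit import *
lev()
d=grab('wrist','w6.png');P=cloud(d);o=analyse(P,d['image'],d['c2w'],nest=False);print(rel(N,o['rack']))
d=grab('side');P=cloud(d);o=analyse(P,d['image'],d['c2w'],nest=False);print(rel(N,o['rack']))
E
```

```text
[ -50.  -155.7   58.7] r 74.8 phi 159.4 F nest [ 6.2 -1.2 -0.2] 0.22
rack [ 0.5767 -0.0047 -0.0979] size [142.7  79.2] z 0.0316
(array([ -2.6, -30.5]), np.float64(-0.0016))
rack [ 0.5812  0.0267 -0.0965] size [201.9  79.1] z 0.0328
(array([-1.2,  1.2]), np.float64(-0.0002))
```

View pics/w6.png

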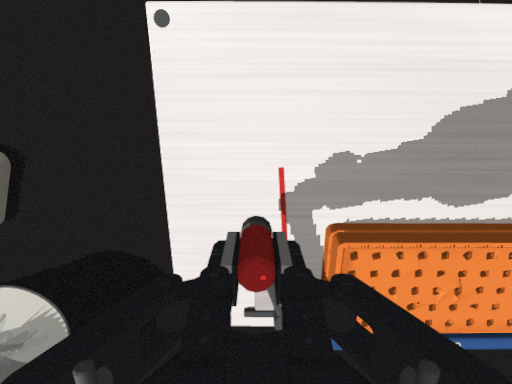

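Request:
jog_arm:
  steps: [0, 2, 5, 0, 0, 0, 0, 0, 3.5, 10, 0, 0, 0, 0, 0, 4, 14, 0, 0, 0, 0, 0, 4.5, 17.5, 0, 0, 0, 0, 0, 4.5, 17.5, 0, 0, 0, 0, 0, 4.5, 17.5, 0, 0, 0, 0]

```text
clock: 14.65
position: [0.5151, -0.1078, 0.0587]
orientation: [[-0.995, 0.096, 0.005], [0.096, 0.995, -0.002], [-0.006, -0.002, -1.0]]
ft_force: [9.5, -6.3, -2.5]
finger_gap: 0.218
```

```bash
python3 - 2>/dev/null <<'E'
from fit import *
lev()
ims=[]
for n in ['wrist','side','scene']:
    d=grab(n);P=cloud(d);ims.append(d['image']);o=analyse(P,d['image'],d['c2w'],nest=False);print(n,rel(N,o['rack']))
cv2.imwrite('pics/w7.png',np.hstack([ims[0],cv2.resize(ims[1][180:340,170:290],(288,384))])[:,:,::-1])
E
```

```text
[ -53.9 -139.    58.7] r 74.5 phi 172.6 F nest [10.  -5.3 -2.5] 0.218
rack [ 0.5775  0.0045 -0.0986] size [160.   79.4] z 0.0316
wrist (array([ -2.7, -21.3]), np.float64(-0.0023))
rack [ 0.5812  0.0269 -0.0965] size [201.5  79.1] z 0.0328
side (array([-1.1,  1.4]), np.float64(-0.0002))
rack [ 0.5505  0.0497 -0.4585] size [185.8  57.8] z 0.0345
scene (array([-33.9,  21.2]), np.float64(-0.3622))
```

View pics/w7.png

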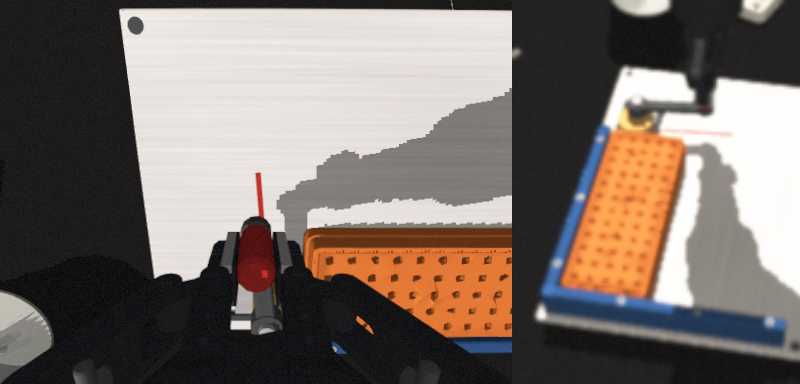

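Lever lies over the red line (258,173)-(262,215), with the knob at (256,245) and the pivot at (265,325). The side view shows the rack seated in the corner with the brass cam on its right end. I'll check the pivot shift.

```bash
python3 - 2>/dev/null <<'E'
from fit import *
lev()
d=grab('wrist');P=cloud(d);im=d['image']
for v in range(318,333,4): print([ (u,*wn(P[v,u])) for u in (255,261,267,273,279)])
for v in (175,190,205): 
    u=250+np.argmax(im[v,250:270,0].astype(int)-im[v,250:270,1]); print('line',u,v,wn(P[v,u]))
hsv=cv2.cvtColor(im,cv2.COLOR_RGB2HSV).astype(int)
og=(hsv[...,0]>3)&(hsv[...,0]<17)&(hsv[...,1]>150)&(P[...,2]>.026)&(P[...,2]<.04)&(P[...,0]>.5)
Q=np.array([wn(p) for p in P[og]]);b=[np.percentile(Q[(Q[:,0]>x)&(Q[:,0]<x+5)][:,1],1) for x in (-35,-30,-25,-20)];print('right end y',b,'front x',np.percentile(Q[:,0],1))
E
```

```text
[ -53.9 -139.    58.7] r 74.5 phi 172.6 F nest [ 9.7 -5.2 -1.9] 0.217
[(255, np.float64(11.3), np.float64(-140.0), np.float64(42.4)), (261, np.float64(8.9), np.float64(-135.8), np.float64(45.0)), (267, np.float64(10.0), np.float64(-131.5), np.float64(43.8)), (273, np.float64(10.1), np.float64(-127.3), np.float64(43.7)), (279, np.float64(12.1), np.float64(-122.9), np.float64(41.5))]
[(255, np.float64(13.3), np.float64(-139.9), np.float64(44.0)), (261, np.float64(13.4), np.float64(-135.7), np.float64(43.9)), (267, np.float64(12.4), np.float64(-131.5), np.float64(45.0)), (273, np.float64(12.5), np.float64(-127.3), np.float64(44.9)), (279, np.float64(12.3), np.float64(-123.1), np.float64(45.0))]
[(255, np.float64(17.4), np.float64(-140.0), np.float64(43.5)), (261, np.float64(15.4), np.float64(-135.7), np.float64(45.5)), (267, np.float64(13.0), np.float64(-131.6), np.float64(48.0)), (273, np.float64(16.0), np.float64(-127.2), np.float64(44.9)), (279, np.float64(17.4), np.float64(-122.8), np.float64(43.4))]
[(255, np.float64(19.7), np.float64(-139.9), np.float64(44.8)), (261, np.float64(16.3), np.float64(-135.8), np.float64(48.2)), (267, np.float64(15.7), np.float64(-131.6), np.float64(48.9)), (273, np.float64(16.3), np.float64(-127.4), np.float64(48.2)), (279, np.float64(-65.3), np.float64(-131.9), np.float64(130.2))]
line 256 175 [ -83.4 -139.4    4.5]
line 260 190 [ -72.1 -136.5    5.2]
line 259 205 [ -60.  -137.1    4.8]
right end y [np.float64(-100.0), np.float64(-100.032), np.float64(-99.911), np.float64(-98.444)] front x -39.7
```

Request:
jog_arm:
  steps: [0, 0, 0, 0, 0, 0, 0, 0, 0, 0, 0, 0, 0, 0, 0, 0, 0, 0, 0, 0, 0]

```text
clock: 15.15
position: [0.5151, -0.1078, 0.0587]
orientation: [[-0.995, 0.096, 0.005], [0.096, 0.995, -0.002], [-0.006, -0.002, -1.0]]
ft_force: [9.9, -4.9, -2.6]
finger_gap: 0.219
```

```bash
python3 -c "
from h import *
lev(); print(bot.job_done())"
```

```text
[ -53.9 -139.    58.7] r 74.5 phi 172.6 F nest [10.3 -3.9 -2.6] 0.219
the job is handed in; nothing more can be done
None
```

I handed the job in at about 15 s of the 67 s allowed. The rack is clamped in the fence corner and the gripper is still holding the lever on the red line. No verdict was reported.

**What I did**
- I squared the rack with two open fingers on its front face.
- With the fingers shut, I pushed it left onto the end fence until the force reached 16 N.
- I then pushed it back past the cam onto the back fence, to about 10 N, with the lever still open.
- I gripped the knob from above and led it round the arc without turning the gripper.

**Last checks**
- **Lever:** at about 174° clockwise from the nest's +x, close to the 175° of highest lift. This takes the pivot as 2 mm back along -y, as seen from above. It reads 172.6° if the pivot is taken as not having moved.
- **Clamp force:** I did not measure it. That it holds is inferred from the pivot's shift and the 4–5 N the lever put on the fingers sideways.
- **Rack:** its right end and front face agree with flush to 1–2 mm, if the top edge is bevelled by about 3 mm. Its yaw is within 0.003 rad.
- **Bystanders:** I kept the arm clear of all four, but did not measure their positions again at the end.

**Disagreements**
- The side camera put the rack a few mm farther left than the wrist camera did in the earlier checks.
- A sideways load of about 10 N along nest x stayed in the grip at the end.
- In the last check, the scene camera's fit of the rack was unusable, with the arm in view.
- I did not see the gap at the end fence directly, because the finger hid it. Contact there rests on the 16 N push and the measured right end.

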